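Shut the dust extractor's filter cover and lock its quarter-turn stud

ROBOT

A 6-joint arm with a two-finger parallel gripper is mounted at the origin on the work surface. World frame = base frame: x ahead of the robot, y to its left, z up, the work surface at z = 0. Lengths are in mm, angles in rad, forces in N, time in s.
With the tool pointing down it reaches from about 275 to 1000 mm from the base axis. Payload 8.4 kg.
Tool frame: the origin (TCP) lies at the very end of the fingers, on their centre line; the grasp point (between the pads) lies 19 mm behind it; z points along the fingers, y is the line along which they close (so a half turn about z gives the same grasp; the last joint's range is limited). The gripper opens to 85 mm and grips with 20 to 120 N. Pads are 22 mm wide; open, the fingers measure 114 mm over their backs; the gripper's body (76 mm by 85 mm) begins 54 mm behind the grasp point. The pads swing forward as they close: fully open they stand 13 mm farther back than shut.
Start: joints at [-1.298, 0.353, 1.633, -0, 1.155, -0.002], TCP at [169.595, -601.553, 231.281] pointing down, gripper open.
Joint ranges: [-2.63, 2.63], [-0.92, 2.1], [0.06, 2.66], [-1.3, 4.44], [0, 2.69], [-3.02, 3.02]. Speed limits (rad/s): [2.22, 2.22, 2.79, 3.14, 3.14, 3.14].

INTERFACE

Orientations are given as [roll, pitch, yaw] about the fixed x, y, z axes, in that order (R = Rz(yaw) Ry(pitch) Rx(roll)).
In Python, from rig import sensors, grab_frame, camera_params, order gives the robot as it stands. The module is installed in compiled form; this text tells all that it offers.
- The arm moves only by the tool move_arm, never from a script. Its argument "motion" is a list of rows, each a list of 7 numbers: the turn, a rotation vector about the tool's x, y, z in shares of 2 rad (1.0 is 2 rad), then the shift along the tool's x, y, z in a scale on which 1.0 is 80 cm, then the finger opening in m, from 0 to 0.0854. A call has 1 to 8 rows; each row is the pose to reach, as a shift and turn from the pose commanded when the call began, along the tool's axes at that moment; what a row does not reach only later rows make up. A row lasts 1/8 s, in which the tool goes at most 62.5 mm and 10.7 degrees, less where a joint would pass 70% of its speed; a pose out of reach is approached as far as the arm can. No shift or turn number may pass 1 either way. A call with a gripper value outside its range is refused whole. The fingers move at their own pace and stop on an object; "grip_force" is the grip in N (left out, the last holds). Time passes only in rows, so rows that repeat a pose let the fingers close. It gives the time, the measured TCP pose, the force, the opening and the grip force at its end, in the units of the state.
- sensors.sense(): the state, without advancing time (a new reading comes with each control period).
- grab_frame(name): name is "side" or "top"; returns (picture, depth): 420x560x3 uint8, red, green, blue; 420x560 float32, mm along the optical axis (not along the pixel's ray), 0 where there is no reading.
- camera_params(name): a dict with "camera_matrix" (3x3 intrinsics, pixels), "k1" (the pictures are not rectified: a ray, as slopes to the right and down, at radius r is drawn at 1 + k1 r^2 times it, then the intrinsics apply), "world_from_camera" (4x4, takes a point from camera to world coordinates). Camera axes: x right, y down, z forward; pixel columns grow to the right and rows downward; lengths in mm; the calibration is good to about 2 mm. A picture is of the moment at which its call begins. camera_params takes no time and is no camera call.
- order.sign_off(): hands the job in; it is judged then, once.
The state is a dict: "clock": time; "qpos": joint angles; "qvel": joint speeds; "joint_efforts": joint torques, N m; "eef_pos": TCP position; "tcp_rot": TCP orientation; "contact_force": force on the tool from outside, world axes, zero at the start; "wrist_torque": the same for the moment, N m; "opening": opening from 0.0 (shut) to 1.0 (fully open); "grasp_force": force on a finger pad.
Only numpy, scipy, OpenCV 4.12 (cv2) and the standard library are available. Lean on these libraries where they do the work, as an engineer would, in place of code of your own. Each camera call takes 0.05 s, during which the arm holds its last target. There are 200 camera calls.

TASK

Shut the hinged cover of the grey filter box on the bench; then push its sprung wing-headed stud in and, holding it in, turn it a quarter turn clockwise (seen from above) until it locks, and let go so that it springs back into its catch with the cover held shut. Feel for the stop and do not force the stud: pushed too hard, or turned before it is fully in, it bends the catch. Leave everything else on the bench where it is.

Things in the scene. Friction and masses are not known exactly. Their poses are not given: they have to be found in the camera images.
- housing: open-topped grey steel filter box, 240 (x) x 220 (y) x 85 mm tall, fixed to the bench; black 60 mm pipe stub out 47 mm at the rear. Origin under its centre, z up, front is -x. Cover hinge line along its y at x = +120, z = +85 mm. With the cover shut the cover's upper face is level, 91 mm above the bench, and the stud's axis is upright at x = -80, y = 0 mm
- cover (a joint): flat aluminium cover plate, 240 x 220 x 6 mm, hinged along the rear (+x) top edge of the box: 0 = shut, positive (rad) = front edge raised. Starts ajar; a stiff hinge keeps it where it is left. About 2 to 6 N downward near the front edge swings it shut; the box stops it at 0
- cover_edge (a point): point on the cover's upper face at mid width, 220 mm from the hinge line, 20 mm behind the front edge; axes of the cover: x towards the hinge, z out of the upper face. The cover is bare on both sides of the stud (from 25 mm off its axis)
- stud: steel stud standing on the cover's mid line, 200 mm from the hinge. Head: round flange 48 mm across, 4 mm thick, and on it a wing (bar grip) 36 long (own x) x 12 thick (own y) x 22 mm tall (own z). Origin on its axis at the flange's upper face, where the wing begins, 22 mm above the cover when out; z away from the cover. 18 mm free below the flange when out
- stud_in (a joint): how far the stud is pushed in (m): 0 = out. Its spring takes 5 N to start and 0.5 N more per mm. It can turn only when pushed in past a depth that cannot be seen, 5 to 15 mm, differing from start to start; 1.5 mm deeper it meets a firm stop. Locked and let go, it rests 2.5 mm less deep than where it came free to turn (so 2.5 to 12.5 mm in)
- stud_turn (a joint): turn of the stud about its axis (rad), clockwise from above positive: 0 = unlocked, wing along the cover's x; about 1.57 = wing across (some 5 degrees of play at each end, firm end stop at 1.63). Turning takes 0.03 to 0.15 N m. Let go part-way it stays there; past 1.48 it springs up into the catch when let go
- catch: the catch inside the box that the stud's foot and cross pin work in, hidden when the cover is shut; origin on the stud's axis at bench level. Light sheet metal: it bends if the stud presses on it with more than about 20 N over its spring, on the stop at the bottom, sideways on the pin (14 mm off the axis) by turning too soon (about 0.28 N m), or by shutting the cover on a turned stud
- sanding_block: cork-faced wooden sanding block, 110 x 65 x 33 mm; origin under its centre (bystander)
- finial: cream cast finial standing upright, 68 mm across, 115 mm tall; origin under its foot (bystander)
- scraper: spatula-shaped scraper 280 mm long lying along its own x (bystander)
- jar: white plastic jar, 72 mm across, 100 mm tall; origin under its centre (bystander)
- cup: white open plastic cup, 80 mm across, 85 mm tall; origin under its centre (bystander)
- rosette: white round cast rosette, 90 mm across, 28 mm tall; origin under its centre (bystander)

How it is judged:
By the outcome, as a careful person would: the job done as asked, in the order asked, and still so for the second after the job is handed in, with the robot touching nothing.
It also fails if it takes over 64 s, if anything falls off the work surface, if the arm or the gripper's body presses on something with over 40 N, if the wrist force passes 120 N, or if a joint passes its speed limit or range.

## Working session

There is one attempt and no reset: what is moved stays moved. The work goes in short steps, Python scripts to look and compute and a tool call to move; the robot and the scene stay as the last step left them, time stands still between calls to the robot, and variables do not carry over. Pictures are saved under pics/ and viewed, at most 10 in all, crops included, and the job is handed in when it is done.

Besides the shell and the picture viewer there is one more tool, called after "Request:" as name(argument=value, ...), one argument or row to a line, values as JSON. move_arm: Moves the arm, as the interface text tells. Its arguments: {"type":"object","properties":{"motion":{"type":"array","items":{"type":"array","items":{"type":"number"}}},"grip_force":{"type":"number"}},"required":["motion"]}

```bash
mkdir -p pics
cat > h.py <<'E'
import numpy as np,cv2
from rig import sensors,grab_frame,camera_params,order
def cloud(n):
    im,d=grab_frame(n);p=camera_params(n);K=np.array(p["camera_matrix"],float);k=p["k1"]
    h,w=d.shape;u,v=np.meshgrid(np.arange(w),np.arange(h))
    pts=np.stack([u,v],-1).reshape(-1,1,2).astype(float)
    s=cv2.undistortPoints(pts,K,np.array([k,0,0,0,0.])).reshape(h,w,2)
    c=np.concatenate([s*d[...,None],d[...,None]],-1)
    T=np.array(p["world_from_camera"]);W=c@T[:3,:3].T+T[:3,3]
    W[d==0]=np.nan
    return im,W
E
python3 - <<'E'
from h import *
for n in("top","side"):
    im,W=cloud(n);cv2.imwrite(f"pics/{n}0.png",im[...,::-1]);np.save(f"{n}0.npy",W)
    print(n,np.round(camera_params(n)["world_from_camera"],2).tolist())
print(sensors.sense())
E
```

```text
top [[0.0, -0.99, 0.13, 473.78], [-1.0, -0.0, 0.01, 58.29], [-0.01, -0.13, -0.99, 944.95], [0.0, 0.0, 0.0, 1.0]]
side [[0.97, -0.11, 0.23, 345.05], [-0.26, -0.47, 0.84, -861.25], [0.02, -0.87, -0.48, 614.59], [0.0, 0.0, 0.0, 1.0]]
{'clock': 0.1, 'qpos': array([-1.29844804e+00,  3.53611123e-01,  1.63406834e+00, -1.38237772e-05,
        1.15519004e+00, -2.41456284e-03]), 'qvel': array([-0.00033462,  0.00013307, -0.00323163, -0.00228388, -0.00012806,
        0.00096797]), 'joint_efforts': array([-4.63673841e-04, -6.06358910e+01, -3.42819679e+01,  1.34620277e-05,
        3.92734772e-03,  6.25924230e-06]), 'eef_pos': array([ 169.44526121, -601.14431369,  230.61294721]), 'tcp_rot': array([-3.14031577e+00,  9.55677153e-06,  2.74768448e-01]), 'contact_force': array([ 0.04129832,  0.35902084, -0.61697131]), 'wrist_torque': array([ 0.0464011 , -0.02848144, -0.00786781]), 'grasp_force': 0.0, 'opening': 0.997115530359125}
```

View pics/top0.png

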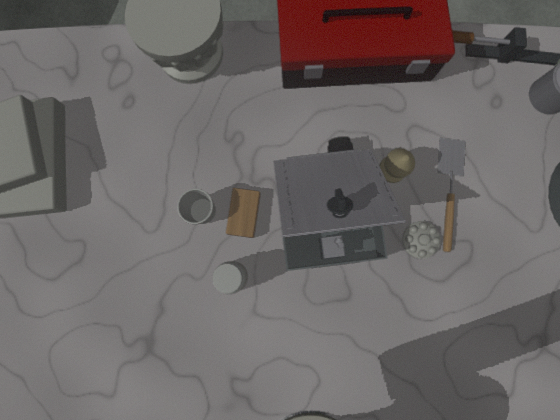

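View pics/side0.png

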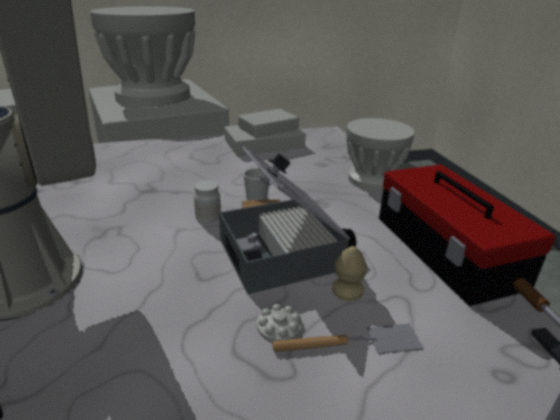

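The top view shows the box at about (330,215), with the cover raised and its hinge at the image top near row 155. The stud is at (340,203). The finial (400,163) and rosette (424,238) are close on the right, and the sanding block (243,212) is on the left. Next I'll fit the cover plane and the box.

Run:
```python
from h import *
W=np.load("top0.npy")
for (u,v) in [(300,170),(300,200),(300,220),(370,170),(370,200),(385,220),(340,203),(339,192),(278,158),(378,152),(400,225),(281,228),(290,267),(383,258),(340,262),(340,147)]:
    print((u,v),np.round(W[v,u],1))
m=np.zeros(W.shape[:2],bool);m[165:222,290:322]=1;m[165:222,358:375]=1
P=W[m];P=P[np.isfinite(P).all(1)]
c=P.mean(0);n=np.linalg.svd(P-c)[2][2];n*=np.sign(n[2])
r=(P-c)@n;k=abs(r)<4;P=P[k];c=P.mean(0);n=np.linalg.svd(P-c)[2][2];n*=np.sign(n[2]);
print("c",c,"n",n,"rms",((P-c)@n).std(),"open",np.degrees(np.arccos(n[2])),"yaw",np.degrees(np.arctan2(-n[1],-n[0])))
D=(W-c)@n
sub=np.zeros_like(m);sub[140:240,265:410]=1
M=sub&(abs(D)<5)
q=np.argwhere(M);Q=W[M]
hull=cv2.minAreaRect(np.stack([Q[:,0],Q[:,1]],1).astype(np.float32));print(hull,cv2.boxPoints(hull))
# in cover axes
xd=np.array([0,0,1])-n*n[2]; xd=-xd/np.linalg.norm(xd) # toward hinge, down
yd=np.cross(n,xd)
a=(Q-c)@xd;b=(Q-c)@yd
print("x",np.percentile(a,[.3,1,99,99.7]),"y",np.percentile(b,[.3,1,99,99.7]), "xd",xd,"yd",yd)
for aa in (-.5,99.5):pass
rect=cv2.minAreaRect(np.stack([a,b],1).astype(np.float32));print(rect)
S=sub&(D>14)&(D<60);S[:,:318]=0;S[:,362:]=0;S[:180]=0;Q=W[S]
print("stud n",S.sum());a=(Q-c)@xd;b=(Q-c)@yd;d=D[S]
for lo in range(14,60,6):
    k=(d>=lo)&(d<lo+6)
    if k.sum():print(lo,k.sum(),np.round([a[k].min(),a[k].max(),b[k].min(),b[k].max()],1))
# box rim front
B=(abs(W[...,2]-85)<6);B[:222]=0;B[:,:275]=0;B[:,395:]=0;B[280:]=0
Q=W[B];print("rim",B.sum(),cv2.boxPoints(cv2.minAreaRect(Q[:,:2].astype(np.float32))))
```

```text
(300, 170) [662.9  26.9 124.8]
(300, 200) [588.8  29.7 189.5]
(300, 220) [546.1  31.4 228.7]
(370, 170) [ 658.3 -117.1  145.2]
(370, 200) [ 585.9 -101.5  208.5]
(385, 220) [ 544.2 -118.9  247.1]
(340, 203) [571.7 -36.5 267.4]
(339, 192) [593.  -36.7 255.6]
(278, 158) [721.5  75.9   1.1]
(378, 152) [ 736.8 -169.8    1.4]
(400, 225) [ 557.1 -217.9   -1. ]
(281, 228) [550.   68.3  -1. ]
(290, 267) [457.5  47.    5.9]
(383, 258) [ 477.9 -153.1   86.1]
(340, 262) [469.5 -62.3  67.6]
(340, 147) [729.  -66.5  70.6]
c [605.45267327 -21.98123955 182.00676622] n [0.66568208 0.08350373 0.74154871] rms 0.8798733976982769 open 42.13649041411916 yaw -172.8501140228335
((642.911376953125, -69.78811645507812), (224.76882934570312, 294.9671630859375), 6.85666561126709) [[ 513.72327    63.223534]
 [ 548.93823  -229.634   ]
 [ 772.0995   -202.79977 ]
 [ 736.8845     90.05777 ]]
x [-105.54100899 -104.84222871  168.32618083  178.53912639] y [-188.72371934 -122.78333955   93.44670755   94.92922186] xd [ 0.73578239  0.09229718 -0.67089903] yd [-0.12446543  0.99222395  0.        ]
((44.93434143066406, -51.91233825683594), (294.7530212402344, 304.17120361328125), 89.54981231689453)
stud n 449
14 20 [-87.9 -63.9 -31.   11.2]
20 262 [-88.9 -43.  -35.9  11. ]
26 27 [-83.6 -47.  -17.6  -6.1]
32 33 [-83.1 -47.9 -17.7  -5.9]
38 67 [-83.5 -47.  -18.7  -6.3]
44 40 [-82.2 -49.3 -17.3  -7.8]
rim 391 [[ 450.4814     55.247833]
 [ 477.51993  -162.68915 ]
 [ 548.1127   -153.93103 ]
 [ 521.0741     64.00595 ]]
```

```bash
cat > mv.py <<'E'
import numpy as np
def sh(c,yaw,t):  # world shift -> tool axes (m) for tool pointing down
    x=np.array([np.cos(yaw),np.sin(yaw),0]);y=np.array([np.sin(yaw),-np.cos(yaw),0])
    d=(np.array(t)-np.array(c))/1000
    return np.round([d@x,d@y,-d[2]],4)
E
python3 - <<'E'
from mv import *
S=(169.6,-601.5,231.3);M=(400,-270,300);T=(544,13,270)
print(sh(S,.2748,M),sh(M,.2748+1.49,T))
h=np.array([702.1,-22.3,85]);bx=np.array([.9923,.124,0]);by=np.array([-.124,.9923,0])
for t in range(42,-1,-6):
    a=np.radians(t);L=210
    p=h+bx*(-L*np.cos(a)+6*np.sin(a))+by*55+[0,0,L*np.sin(a)+6*np.cos(a)+11*np.tan(a)]
    print(t,p.round(1),sh(T,3.2656,p))
E
```

```text
[ 0.3117 -0.2565 -0.0687] [0.2499 0.1959 0.03  ]
42 [544.4  13.4 239.9] [-0.0005  0.0004  0.0301]
36 [530.2  11.6 221.3] [0.0139 0.0004 0.0487]
30 [517.8  10.1 201.5] [0.0264 0.0004 0.0685]
24 [507.3   8.8 180.8] [0.0369 0.0004 0.0892]
18 [498.9   7.7 159.2] [0.0454 0.0004 0.1108]
12 [492.7   7.  136.9] [0.0517 0.0004 0.1331]
6 [488.7   6.5 114.1] [0.0557 0.0004 0.1559]
0 [486.9   6.2  91. ] [0.0575 0.0004 0.179 ]
```

Careful with the scale: shifts go in shares of 80 cm and turns go in shares of 2 rad. That gives: 0.312 m is 0.39, 0.273 m is 0.3413, -0.186 rad is -0.093.

Request:
move_arm(
  motion=[
    [0,0,-0.093,0.0488,-0.04,-0.025,0],
    [0,0,-0.186,0.0975,-0.08,-0.0438,0],
    [0,0,-0.279,0.1463,-0.12,-0.0625,0],
    [0,0,-0.372,0.195,-0.16,-0.0813,0],
    [0,0,-0.465,0.2438,-0.2,-0.0863,0],
    [0,0,-0.558,0.2925,-0.24,-0.0863,0],
    [0,0,-0.651,0.3413,-0.28,-0.0863,0],
    [0,0,-0.744,0.39,-0.32,-0.0863,0],
  ],
  grip_force=20,
)

```text
clock: 1.1
eef_pos: [401.0, -269.0, 300.2]
tcp_rot: [3.142, -0.0, 1.769]
contact_force: [1.6, -0.5, 0.8]
opening: -0.004
grasp_force: 0.0
```

In the tool's units: 0.25 m is 0.3125, 0.2185 m is 0.2731, -1.488 rad is -0.744.

Request:
move_arm(
  motion=[
    [0,0,-0.093,0.0388,0.0306,0,0],
    [0,0,-0.186,0.0781,0.0613,0,0],
    [0,0,-0.279,0.1175,0.0919,0,0],
    [0,0,-0.372,0.1563,0.1225,0,0],
    [0,0,-0.465,0.195,0.1531,0,0],
    [0,0,-0.558,0.2338,0.1838,0,0],
    [0,0,-0.651,0.2731,0.2144,0.0188,0],
    [0,0,-0.744,0.3125,0.245,0.0375,0],
  ],
)

```text
clock: 2.1
eef_pos: [545.5, 13.6, 269.8]
tcp_rot: [-3.142, 0.0, -3.026]
contact_force: [-0.6, 0.8, 0.2]
opening: 0.006
grasp_force: 0.0
```

In the tool's units: 0.078 m is 0.0975, 0.069 m is 0.0863, -0.008 rad is -0.004.

Request:
move_arm(
  motion=[
    [0,0,-0.004,0,0,0.0188,0],
    [0,0,-0.004,0,0,0.0313,0],
    [0,0,-0.004,0.0038,0,0.0425,0],
    [0,0,-0.004,0.0113,0,0.0538,0],
    [0,0,-0.004,0.0188,0,0.065,0],
    [0,0,-0.004,0.0263,0,0.0763,0],
    [0,0,-0.004,0.0325,0,0.0863,0],
    [0,0,-0.004,0.0388,0,0.0975,0],
  ],
)

```text
clock: 3.1
eef_pos: [514.0, 8.9, 191.8]
tcp_rot: [3.142, 0.0, -3.024]
contact_force: [0.7, -0.7, 0.9]
opening: -0.001
grasp_force: 0.6
```

Run:
```python
from h import *
im,W=cloud("side");cv2.imwrite("pics/side1.png",im[100:320,130:430][...,::-1].repeat(2,0).repeat(2,1))
s=sensors.sense();print(s["contact_force"],s["tcp_rot"],s["eef_pos"])
```

```text
[-0.62494269 -0.88329157 -2.09609465] [ 3.14131237e+00 -2.28830045e-03 -3.02444121e+00] [512.60253163   8.88872155 190.51965835]
```

View pics/side1.png

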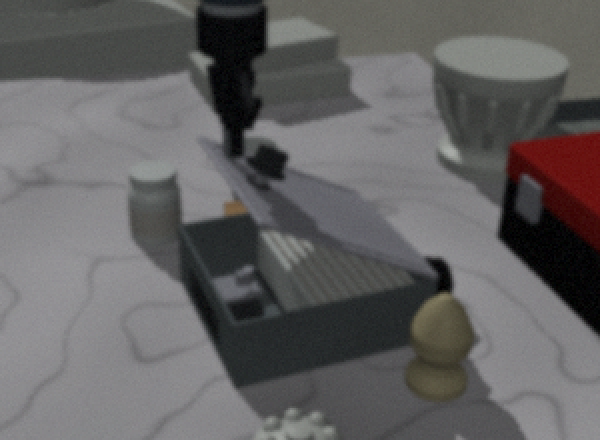

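The side crop shows the fingers at (235,150) on the cover beside the stud, and the cover is going down with them. I'll keep following the arc.

In the tool's units: 0.077 m is 0.0963, 0.006 m is 0.0075, -0.006 rad is -0.003.

Request:
move_arm(
  motion=[
    [0,0,-0.003,0.0075,0,0.0125,0],
    [0,0,-0.003,0.0125,0,0.025,0],
    [0,0,-0.003,0.0175,0,0.0375,0],
    [0,0,-0.003,0.0213,0,0.05,0],
    [0,0,-0.003,0.025,0,0.0625,0],
    [0,0,-0.003,0.0275,0,0.0738,0],
    [0,0,-0.003,0.03,0,0.085,0],
    [0,0,-0.003,0.0313,0,0.0963,0],
  ],
)

```text
clock: 4.15
eef_pos: [489.4, 6.0, 114.7]
tcp_rot: [-3.142, 0.0, -3.018]
contact_force: [-0.8, 0.3, 0.1]
opening: -0.002
grasp_force: 0.4
```

In the tool's units: 0.022 m is 0.0275, 0.002 m is 0.0025.

Request:
move_arm(
  motion=[
    [0,0,0,0.0013,0,0.0075,0],
    [0,0,0,0.0013,0,0.015,0],
    [0,0,0,0.0025,0,0.0213,0],
    [0,0,0,0.0025,0,0.025,0],
    [0,0,0,0.0025,0,0.0263,0],
    [0,0,0,0.0025,0,0.0275,0],
    [0,0,0,0.0025,0,0.0275,0],
  ],
)

```text
clock: 5.03
eef_pos: [487.5, 5.8, 93.3]
tcp_rot: [-3.142, 0.0, -3.018]
contact_force: [0.8, 0.0, 0.2]
opening: 0.0
grasp_force: 0.0
```

In the tool's units: 0.002 m is 0.0025, 0.001 m is 0.0013.

Request:
move_arm(
  motion=[
    [0,0,0,0,0,0.0013,0],
    [0,0,0,0,0,0.0025,0],
    [0,0,0,0,0,0.0025,0],
  ],
)

```text
clock: 5.4
eef_pos: [487.5, 5.8, 91.2]
tcp_rot: [3.142, -0.0, -3.018]
contact_force: [-0.5, -1.0, -0.4]
opening: -0.004
grasp_force: 0.0
```

Run:
```python
from h import *
for i in range(4):
    grab_frame("side"); print(sensors.sense()["contact_force"].round(1))
im,W=cloud("top");np.save("t1.npy",W);cv2.imwrite("pics/top1.png",im[120:300,240:440][...,::-1].repeat(3,0).repeat(3,1))
```

```text
[ 0.4  0.2 -0. ]
[ 0.5 -0.1  0.6]
[ 0.2 -0.9  0.5]
[-0.   0.3 -0.4]
```

View pics/top1.png

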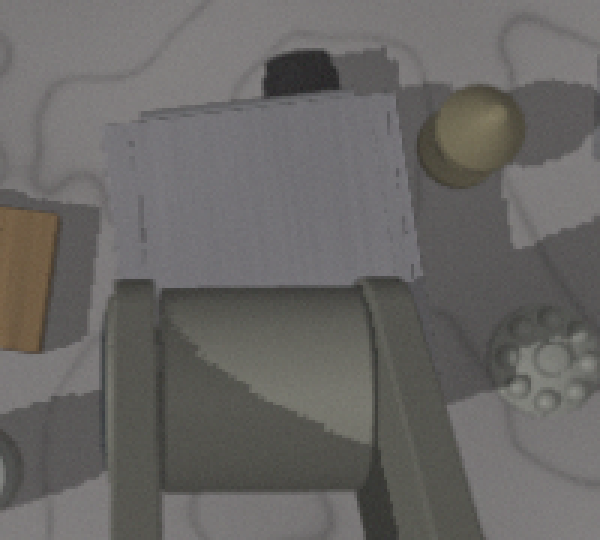

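The arm hides the front of the cover. I'll get the angle from the rear part that is still visible.

```bash
cat >> h.py <<'E'
def plane(W,m):
    P=W[m];P=P[np.isfinite(P).all(1)]
    for _ in range(4):
        c=P.mean(0);n=np.linalg.svd(P-c,full_matrices=False)[2][2];n=n*np.sign(n[2]);r=(P-c)@n;P=P[abs(r)<max(2,2*r.std())]
    return c,n
E
python3 - <<'E'
from h import *
W=np.load("t1.npy");m=np.zeros(W.shape[:2],bool);m[158:210,290:370]=1
c,n=plane(W,m);print(c,n,np.degrees(np.arctan2(np.hypot(n[0],n[1]),n[2])))
x=487.5;y=6;print("z at tip",c[2]-((x-c[0])*n[0]+(y-c[1])*n[1])/n[2])
E
```

```text
[640.00363367 -37.74306298  92.48236513] [-4.25060349e-04  2.39123479e-03  9.99997051e-01] 0.13915553382569806
z at tip 92.3129414501127
```

In the tool's units: 0.001 m is 0.0013, 0.0005 m is 0.0006.

Request:
move_arm(
  motion=[
    [0,0,0,0,0,0.0006,0],
    [0,0,0,0,0,0.0013,0],
    [0,0,0,0,0,0.0013,0],
  ],
)

```text
clock: 6.02
eef_pos: [487.6, 5.8, 91.0]
tcp_rot: [-3.142, 0.0, -3.018]
contact_force: [-3.3, -0.0, 11.1]
opening: -0.002
grasp_force: 5.5
```

In the tool's units: 0.001 m is 0.0013, 0.0005 m is 0.0006.

Request:
move_arm(
  motion=[
    [0,0,0,0,0,0.0006,0],
    [0,0,0,0,0,0.0013,0],
    [0,0,0,0,0,0.0013,0],
  ],
)

```text
clock: 6.4
eef_pos: [487.6, 5.7, 90.8]
tcp_rot: [-3.142, 0.0, -3.018]
contact_force: [-7.6, 0.1, 24.8]
opening: -0.002
grasp_force: 12.2
```

In the tool's units: 0.18 m is 0.225, -0.04 m is -0.05.

Request:
move_arm(
  motion=[
    [0,0,0,0,0,-0.0125,0],
    [0,0,0,0,0,-0.05,0],
    [0,0,0,0,0.05,-0.1,0.045],
    [0,0,0,0,0.1125,-0.15,0.045],
    [0,0,0,0,0.175,-0.15,0.045],
    [0,0,0,0,0.225,-0.15,0.045],
    [0,0,0,0,0.225,-0.15,0.045],
  ],
)

```text
clock: 7.28
eef_pos: [465.1, 186.6, 209.6]
tcp_rot: [3.141, 0.001, -3.015]
contact_force: [0.3, 0.3, 0.0]
opening: 0.525
grasp_force: 0.0
```

Run:
```python
from h import *
im,W=cloud("top");np.save("t2.npy",W);cv2.imwrite("pics/top2.png",im[120:300,240:440][...,::-1].repeat(3,0).repeat(3,1))
im,W2=cloud("side");np.save("s2.npy",W2)
for X in(W,W2):
    m=(abs(X[...,2]-92)<6)&(X[...,0]>500)&(X[...,0]<680)&(X[...,1]>-130)&(X[...,1]<40)
    c,n=plane(X,m);print(c.round(1),n.round(4))
    near=np.hypot(X[...,0]-503.5,X[...,1]+48)<45
    for lo,hi in((108,119),(120,128),(129,150)):
        k=near&(X[...,2]>lo)&(X[...,2]<hi);Q=X[k]
        if len(Q)>4:
            r=cv2.minAreaRect(Q[:,:2].astype(np.float32));print(lo,len(Q),np.round(r[0],1),np.round(r[1],1),round(r[2],1),"z",np.median(Q[:,2]).round(1))
print(sensors.sense()["eef_pos"],sensors.sense()["tcp_rot"],sensors.sense()["qpos"])
```

```text
[592.2 -43.9  92.3] [-7.e-04  5.e-04  1.e+00]
108 287 [503.1 -46.3] [46.1 46. ] 89.4 z 114.3
120 10 [502.6 -41.2] [33.6  0.7] 9.1 z 122.9
129 105 [503.8 -47. ] [35.3 12.3] 7.7 z 136.1
[593.4 -53.   89.3] [-8.e-04  4.e-04  1.e+00]
108 154 [499.7 -56.6] [38.3 45.3] 77.6 z 111.5
120 49 [501.  -55.4] [13.  36.1] 84.3 z 123.3
129 65 [501.5 -51.8] [35.5 13.3] 10.7 z 132.5
[465.14770132 184.36470931 209.20234233] [-3.14117784e+00 -2.80143640e-04 -3.01708038e+00] [ 3.74592122e-01  1.83707764e-01  1.91779171e+00 -3.85538532e-04
  1.04046730e+00 -1.32052146e+00]
```

View pics/top2.png

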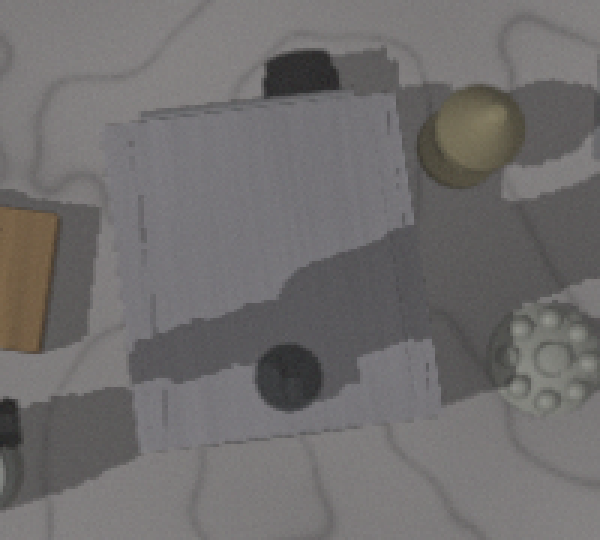

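The top crop shows the cover shut and level, with the stud at (288,376) and its wing along the box x. The two views and the first estimate put it near (503, -48). I'll hover over it and straddle the wing.

Request:
move_arm(
  motion=[
    [0,0,0,-0.0013,-0.05,0,0.03],
    [0,0,0,-0.0038,-0.1125,0,0.03],
    [0,0,0,-0.0063,-0.175,0,0.03],
    [0,0,0,-0.0088,-0.2375,0,0.03],
    [0,0,0,-0.0113,-0.2813,0.0125,0.03],
    [0,0,0,-0.0113,-0.2938,0.0375,0.03],
    [0,0,0,-0.0113,-0.2938,0.055,0.03],
    [0,0,0,-0.0113,-0.2938,0.055,0.03],
  ],
)

```text
clock: 8.38
eef_pos: [502.0, -47.9, 164.2]
tcp_rot: [3.141, -0.003, -3.019]
contact_force: [0.2, 0.7, -0.2]
opening: 0.35
grasp_force: 0.0
```

Run:
```python
from h import *
im,W=cloud("side");cv2.imwrite("pics/side2.png",im[120:280,170:370][...,::-1].repeat(4,0).repeat(4,1)[:600,:800])
s=sensors.sense();print(s["eef_pos"],s["tcp_rot"],s["qpos"][5],s["opening"])
```

```text
[502.70239034 -47.58464453 165.03067711] [ 3.14128308e+00 -1.14131537e-03 -3.01846431e+00] -1.7913450193835168 0.3509869825623013
```

View pics/side2.png

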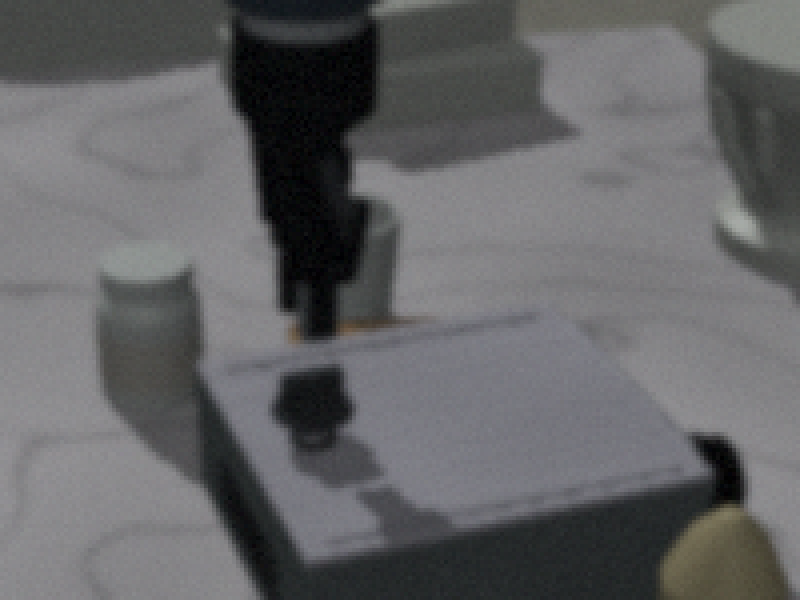

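The gripper at (315,300) hangs over the stud at (312,405). I'll go down slowly.

In the tool's units: 0.047 m is 0.0588, 0.044 m is 0.055.

Request:
move_arm(
  motion=[
    [0,0,0,0,0,0.015,0.03],
    [0,0,0,0,0,0.03,0.03],
    [0,0,0,0,0,0.04,0.03],
    [0,0,0,0,0,0.0488,0.03],
    [0,0,0,0,0,0.055,0.03],
    [0,0,0,0,0,0.0588,0.03],
    [0,0,0,0,0,0.0588,0.03],
  ],
)

```text
clock: 9.3
eef_pos: [503.1, -47.7, 118.2]
tcp_rot: [3.142, -0.0, -3.018]
contact_force: [0.8, -0.2, 0.5]
opening: 0.35
grasp_force: 0.0
```

Request:
move_arm(
  motion=[
    [0,0,0,0,0,0,0.022],
    [0,0,0,0,0,0,0.018],
    [0,0,0,0,0,0,0.015],
    [0,0,0,0,0,0,0.013],
    [0,0,0,0,0,0,0.012],
  ],
  grip_force=20,
)

```text
clock: 9.93
eef_pos: [503.3, -48.5, 118.5]
tcp_rot: [-3.14, 0.0, -3.018]
contact_force: [-0.4, -7.1, 1.3]
opening: 0.144
grasp_force: 3.2
```

In the tool's units: -0.0006 m is -0.0008.

Request:
move_arm(
  motion=[
    [0,0,0,0,-0.0008,0,0.012],
    [0,0,0,0,-0.0008,0,0.011],
    [0,0,0,0,-0.0008,0,0.01],
    [0,0,0,0,-0.0008,0,0.008],
  ],
)

```text
clock: 10.42
eef_pos: [503.3, -48.6, 118.5]
tcp_rot: [-3.141, 0.0, -3.018]
contact_force: [-1.4, -5.1, 3.9]
opening: 0.131
grasp_force: 19.7
```

In the tool's units: 0.001 m is 0.0013, 0.0005 m is 0.0006.

Request:
move_arm(
  motion=[
    [0,0,0,0,-0.0005,0.0006,0.008],
    [0,0,0,0,-0.0005,0.0013,0.008],
    [0,0,0,0,-0.0005,0.0013,0.008],
  ],
)

```text
clock: 10.8
eef_pos: [503.3, -48.7, 117.3]
tcp_rot: [-3.142, 0.0, -3.018]
contact_force: [-1.1, -2.3, 5.1]
opening: 0.134
grasp_force: 19.8
```

In the tool's units: 0.001 m is 0.0013, 0.0005 m is 0.0006.

Request:
move_arm(
  motion=[
    [0,0,0,0,0,0.0006,0.008],
    [0,0,0,0,0,0.0013,0.008],
    [0,0,0,0,0,0.0013,0.008],
  ],
)

```text
clock: 11.18
eef_pos: [503.4, -48.7, 116.3]
tcp_rot: [3.142, 0.0, -3.018]
contact_force: [-1.4, -2.7, 5.5]
opening: 0.137
grasp_force: 19.9
```

In the tool's units: 0.001 m is 0.0013, 0.0005 m is 0.0006.

Request:
move_arm(
  motion=[
    [0,0,0,0,0,0.0006,0.008],
    [0,0,0,0,0,0.0013,0.008],
    [0,0,0,0,0,0.0013,0.008],
  ],
)

```text
clock: 11.55
eef_pos: [503.3, -48.7, 115.3]
tcp_rot: [-3.142, 0.0, -3.018]
contact_force: [-2.0, -3.1, 5.5]
opening: 0.134
grasp_force: 20.0
```

In the tool's units: 0.002 m is 0.0025, 0.0014 m is 0.0018.

Request:
move_arm(
  motion=[
    [0,0,0,0,-0.0003,0.0009,0.008],
    [0,0,0,0,-0.0003,0.0018,0.008],
    [0,0,0,0,-0.0003,0.0025,0.008],
    [0,0,0,0,-0.0003,0.0025,0.008],
  ],
)

```text
clock: 12.05
eef_pos: [503.3, -48.7, 113.3]
tcp_rot: [3.141, 0.0, -3.018]
contact_force: [-2.0, -1.7, 6.8]
opening: 0.131
grasp_force: 20.1
```

In the tool's units: 0.001 m is 0.0013, 0.0005 m is 0.0006.

Request:
move_arm(
  motion=[
    [0,0,0,0,0,0.0006,0.008],
    [0,0,0,0,0,0.0013,0.008],
    [0,0,0,0,0,0.0013,0.008],
  ],
)

```text
clock: 12.42
eef_pos: [503.3, -48.7, 112.4]
tcp_rot: [3.141, 0.0, -3.019]
contact_force: [-2.1, -2.3, 7.3]
opening: 0.134
grasp_force: 20.1
```

In the tool's units: 0.001 m is 0.0013, 0.0005 m is 0.0006.

Request:
move_arm(
  motion=[
    [0,0,0,0,0,0.0006,0.008],
    [0,0,0,0,0,0.0013,0.008],
    [0,0,0,0,0,0.0013,0.008],
  ],
)

```text
clock: 12.8
eef_pos: [503.3, -48.7, 111.4]
tcp_rot: [3.141, -0.0, -3.018]
contact_force: [-2.7, -1.6, 8.0]
opening: 0.131
grasp_force: 20.2
```

In the tool's units: 0.001 m is 0.0013, 0.0005 m is 0.0006.

Request:
move_arm(
  motion=[
    [0,0,0,0,0,0.0006,0.008],
    [0,0,0,0,0,0.0013,0.008],
    [0,0,0,0,0,0.0013,0.008],
  ],
)

```text
clock: 13.18
eef_pos: [503.4, -48.7, 110.5]
tcp_rot: [3.141, 0.0, -3.019]
contact_force: [-1.4, -1.2, 8.3]
opening: 0.135
grasp_force: 20.3
```

In the tool's units: 0.001 m is 0.0013, 0.0005 m is 0.0006.

Request:
move_arm(
  motion=[
    [0,0,0,0,0,0.0006,0.008],
    [0,0,0,0,0,0.0013,0.008],
    [0,0,0,0,0,0.0013,0.008],
  ],
)

```text
clock: 13.55
eef_pos: [503.3, -48.7, 109.5]
tcp_rot: [3.141, 0.0, -3.019]
contact_force: [-1.7, -1.8, 7.6]
opening: 0.136
grasp_force: 20.3
```

In the tool's units: 0.001 m is 0.0013, 0.0005 m is 0.0006.

Request:
move_arm(
  motion=[
    [0,0,0,0,0,0.0006,0.008],
    [0,0,0,0,0,0.0013,0.008],
    [0,0,0,0,0,0.0013,0.008],
  ],
)

```text
clock: 13.92
eef_pos: [503.4, -48.7, 108.8]
tcp_rot: [3.141, 0.0, -3.019]
contact_force: [-2.9, -2.1, 11.7]
opening: 0.135
grasp_force: 20.9
```

In the tool's units: 0.0004 m is 0.0005.

Request:
move_arm(
  motion=[
    [0,0,0,0,0,0.0005,0.008],
    [0,0,0,0,0,0.0005,0.008],
  ],
)

```text
clock: 14.18
eef_pos: [503.4, -48.7, 108.6]
tcp_rot: [3.141, 0.0, -3.019]
contact_force: [-4.4, -2.3, 15.4]
opening: 0.131
grasp_force: 21.3
```

The stop is found at z about 108.6, some 6 N over the spring. I'll turn a little and check the torque.

In the tool's units: 0.09 rad is 0.045.

Request:
move_arm(
  motion=[
    [0,0,0.015,0,0,0,0.008],
    [0,0,0.03,0,0,0,0.008],
    [0,0,0.045,0,0,0,0.008],
  ],
)

```text
clock: 14.55
eef_pos: [503.4, -48.7, 108.6]
tcp_rot: [3.141, 0.0, -3.11]
contact_force: [-3.7, -0.9, 15.6]
opening: 0.13
grasp_force: 21.2
```

```bash
cat > st.py <<'E'
from h import *
F=[];M=[]
for i in range(4):
    grab_frame("top");s=sensors.sense();F.append(s["contact_force"]);M.append(s["wrist_torque"])
print(s["clock"],np.mean(F,0).round(2),np.mean(M,0).round(3),s["eef_pos"].round(2),s["tcp_rot"].round(4),s["qpos"][5].round(3))
E
python3 st.py
```

```text
14.75 [-4.31 -0.87 14.83] [-0.266  0.8   -0.015] [503.39 -48.67 108.6 ] [ 3.1412e+00  2.0000e-04 -3.1087e+00] -1.704
```

In the tool's units: 0.09 rad is 0.045.

Request:
move_arm(
  motion=[
    [0,0,0.015,0,0,0,0.008],
    [0,0,0.03,0,0,0,0.008],
    [0,0,0.045,0,0,0,0.008],
  ],
)

```text
clock: 15.12
eef_pos: [503.4, -48.6, 108.6]
tcp_rot: [3.141, 0.0, 3.084]
contact_force: [-4.6, -0.2, 14.7]
opening: 0.133
grasp_force: 21.2
```

```bash
python3 st.py
```

```text
15.325 [-4.55 -0.79 14.62] [-0.201  0.78  -0.013] [503.38 -48.6  108.59] [3.1411e+00 1.0000e-04 3.0845e+00] -1.614
```

In the tool's units: 0.64 rad is 0.32.

Request:
move_arm(
  motion=[
    [0,0,0.04,0,0,0,0.008],
    [0,0,0.08,0,0,0,0.008],
    [0,0,0.12,0,0,0,0.008],
    [0,0,0.16,0,0,0,0.008],
    [0,0,0.2,0,0,0,0.008],
    [0,0,0.24,0,0,0,0.008],
    [0,0,0.28,0,0,0,0.008],
    [0,0,0.32,0,0,0,0.008],
  ],
)

```text
clock: 16.32
eef_pos: [503.6, -48.2, 108.6]
tcp_rot: [3.14, -0.0, 2.442]
contact_force: [-4.2, 2.5, 14.4]
opening: 0.139
grasp_force: 21.1
```

```bash
python3 st.py
```

```text
16.525 [-3.93  1.82 14.26] [ 0.24   0.682 -0.042] [503.54 -48.23 108.59] [ 3.1405e+00 -3.0000e-04  2.4442e+00] -0.974
```

In the tool's units: 0.68 rad is 0.34.

Request:
move_arm(
  motion=[
    [0,0,0.045,0,0,0,0.008],
    [0,0,0.09,0,0,0,0.008],
    [0,0,0.135,0,0,0,0.008],
    [0,0,0.18,0,0,0,0.008],
    [0,0,0.225,0,0,0,0.008],
    [0,0,0.27,0,0,0,0.008],
    [0,0,0.31,0,0,0,0.008],
    [0,0,0.34,0,0,0,0.008],
  ],
)

```text
clock: 17.52
eef_pos: [503.9, -48.0, 108.7]
tcp_rot: [3.14, -0.001, 1.762]
contact_force: [-1.9, 3.6, 12.9]
opening: 0.135
grasp_force: 21.0
```

```bash
python3 st.py
```

```text
17.725 [-2.78  2.7  13.46] [ 0.508  0.43  -0.02 ] [503.96 -48.04 108.68] [ 3.1401e+00 -1.1000e-03  1.7640e+00] -0.294
```

In the tool's units: 0.06 rad is 0.03.

Request:
move_arm(
  motion=[
    [0,0,0.015,0,0,0,0.008],
    [0,0,0.03,0,0,0,0.008],
    [0,0,0.0325,0,0,0,0.008],
  ],
)

```text
clock: 18.1
eef_pos: [504.0, -48.0, 108.7]
tcp_rot: [3.14, -0.001, 1.699]
contact_force: [-2.3, 3.2, 14.1]
opening: 0.133
grasp_force: 21.0
```

```bash
python3 st.py
```

```text
18.3 [-2.92  2.96 13.54] [0.531 0.438 0.019] [503.96 -48.01 108.65] [ 3.1401e+00 -1.2000e-03  1.6991e+00] -0.229
```

In the tool's units: -0.0035 m is -0.0044, -0.001 m is -0.0013.

Request:
move_arm(
  motion=[
    [0,0,0,0,0,-0.0013,0.008],
    [0,0,0,0,0,-0.0025,0.008],
    [0,0,0,0,0,-0.0038,0.008],
    [0,0,0,0,0,-0.0044,0.008],
    [0,0,0,0,0,-0.0044,0.008],
  ],
)

```text
clock: 18.92
eef_pos: [504.0, -48.0, 111.8]
tcp_rot: [3.14, -0.001, 1.699]
contact_force: [-1.0, 1.1, 7.5]
opening: 0.137
grasp_force: 20.2
```

```bash
python3 st.py
```

```text
19.125 [-0.76  3.26  7.38] [ 0.478  0.11  -0.017] [503.97 -47.98 111.74] [ 3.1402e+00 -1.3000e-03  1.6992e+00] -0.229
```

In the tool's units: -0.1 m is -0.125, -0.03 m is -0.0375.

Request:
move_arm(
  motion=[
    [0,0,0,0,0,0,0.014],
    [0,0,0,0,0,0,0.02],
    [0,0,0,0,0,0,0.03],
    [0,0,0,0,0,0,0.03],
    [0,0,0,0,0,-0.0125,0.03],
    [0,0,0,0,0,-0.0375,0.03],
    [0,0,0,0,0,-0.075,0.03],
    [0,0,0,0,0,-0.125,0.03],
  ],
)

```text
clock: 20.12
eef_pos: [502.8, -48.9, 212.4]
tcp_rot: [-3.14, -0.0, 1.7]
contact_force: [0.4, -0.3, 0.1]
opening: 0.349
grasp_force: 0.0
```

In the tool's units: 0.22 m is 0.275, 0.2 m is 0.25.

Request:
move_arm(
  motion=[
    [0,0,0,-0.0375,0,-0.025,0.03],
    [0,0,0,0.0625,0,-0.025,0.03],
    [0,0,0,0.125,0,-0.025,0.03],
    [0,0,0,0.1875,0,-0.025,0.03],
    [0,0,0,0.25,0,-0.025,0.03],
    [0,0,0,0.275,0,-0.025,0.03],
    [0,0,0,0.275,0,-0.025,0.03],
  ],
)

```text
clock: 21.0
eef_pos: [474.8, 170.5, 232.0]
tcp_rot: [3.141, -0.0, 1.702]
contact_force: [0.2, -0.3, -0.5]
opening: 0.351
grasp_force: 0.0
```

Run:
```python
from h import *
im,W=cloud("top");cv2.imwrite("pics/top3.png",im[120:300,240:440][...,::-1].repeat(3,0).repeat(3,1))
ims,W2=cloud("side")
for X in(W,W2):
    m=(abs(X[...,2]-92)<6)&(X[...,0]>500)&(X[...,0]<680)&(X[...,1]>-130)&(X[...,1]<40)
    c,n=plane(X,m);print(c.round(1),n.round(4))
    near=np.hypot(X[...,0]-503.5,X[...,1]+48)<40
    for lo,hi in((99,112),(120,150)):
        Q=X[near&(X[...,2]>lo)&(X[...,2]<hi)]
        if len(Q)>4:
            r=cv2.minAreaRect(Q[:,:2].astype(np.float32));print(lo,len(Q),np.round(r[0],1),np.round(r[1],1),round(r[2],1),"z",np.median(Q[:,2]).round(1))
s=sensors.sense();print(s["clock"],s["eef_pos"],s["contact_force"])
```

```text
[591.9 -44.1  92.3] [-8.e-04  7.e-04  1.e+00]
99 279 [504.3 -46.7] [46.9 44.2] 89.8 z 109.5
120 103 [504.1 -47.3] [11.9 36.2] 7.4 z 131.6
[592.6 -52.4  89.3] [-1.1e-03  4.0e-04  1.0e+00]
99 151 [501.  -52.4] [43.6 46. ] 82.3 z 106.4
120 72 [501.7 -50.6] [12.9 38.8] 7.2 z 127.9
21.1 [474.99194441 168.9295385  231.74059734] [-0.10735051  0.20087172 -0.12784132]
```

View pics/top3.png

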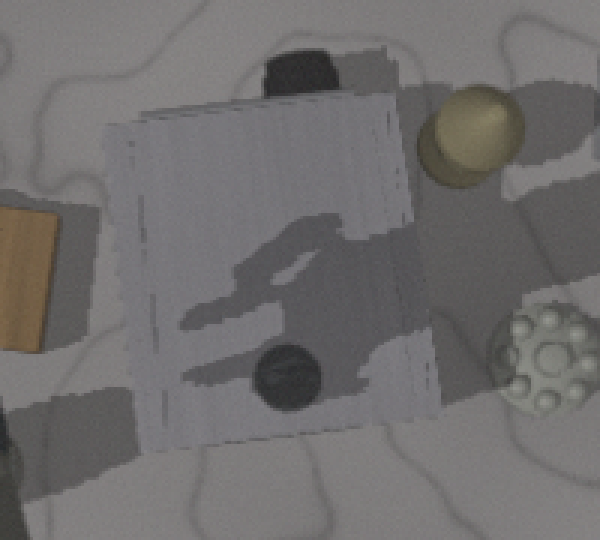

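The top crop shows the wing across the box at (288,376) and the cover flat. The stud rests about 4.5 mm in, so it is caught rather than sprung back out.

```bash
python3 -c "
from rig import order
print(order.sign_off())"
```

```text
the job is handed in; nothing more can be done
None
```

The cover is shut and the stud is pushed in, turned a quarter turn clockwise and sprung back into its catch (about 4.5 mm in); the other objects were left alone, and the job was handed in at about 21 s.

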